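# Lock the shear blade in its fixture

## Task

Lock the shear blade in its fixture by pressing the three clamp caps fully down with a finger, lightly and one after the other: first the wide disc cap, then the square cap, then the small round cap. Do not press hard, lift nothing, and leave the blade and the things lying round the fixture where they are.

Things in the scene. Friction and masses are not known exactly. Their poses are not given: they have to be found in the camera images.
- fixture: Blade-holding fixture, fixed to the bench: grey plate 140 x 260 x 12 mm. Origin under the plate's centre on the bench top; z up, y along its 260 mm length. The three clamps stand in a row along y on the plate's -x side (their centres 40 mm from the middle, about 75 mm apart); the blade's nest is on the +x side.
- blade_middle (a point): Centre (half-way up) of the loose grey steel shear blade, 72 x 209 x 10 mm, 0.77 kg, lying flat in the fixture's nest inside lips 6 mm high, its top 22 mm above the bench; y along its length.
- disc_clamp: Clamp whose cap is the wide round disc, 40 mm in diameter, fixed on the plate: aluminium post 30 x 34 mm, 38 mm high. Origin at the middle of the post's foot, on the plate (12 mm above the bench); +x points towards the blade, over which a small steel claw reaches. The three posts look alike; any of the three may stand in any of the three places.
- disc_top (a point): Centre of the flat top face of the clamp's black cap (wide round disc, 40 mm in diameter, 8 mm thick), where to press; about 78 mm above the bench when up and 69 mm when pressed home and let go. It moves with the cap.
- disc_plunger (a joint): How far the plunger under that cap has been pushed straight down, in m: 0 up, 0.009 fully down, where its claw is on the blade. It gives way at 2 to 3 N and stays where it is left. The cap sits on it on a spring of 1.2 N per mm: the cap first sinks about 2 mm, then the plunger goes down with it to its stop, and then the cap sinks on, to 10 mm in all (12 N), before it turns hard. It starts 0 to 2 mm down.
- square_clamp: Clamp whose cap is the square, 26 x 26 mm, fixed on the plate: aluminium post 30 x 34 mm, 38 mm high. Origin at the middle of the post's foot, on the plate (12 mm above the bench); +x points towards the blade, over which a small steel claw reaches. The three posts look alike; any of the three may stand in any of the three places.
- square_top (a point): Centre of the flat top face of the clamp's black cap (square, 26 x 26 mm, 8 mm thick), where to press; about 78 mm above the bench when up and 69 mm when pressed home and let go. It moves with the cap.
- square_plunger (a joint): How far the plunger under that cap has been pushed straight down, in m: 0 up, 0.009 fully down, where its claw is on the blade. It gives way at 2 to 3 N and stays where it is left. The cap sits on it on a spring of 1.2 N per mm: the cap first sinks about 2 mm, then the plunger goes down with it to its stop, and then the cap sinks on, to 10 mm in all (12 N), before it turns hard. It starts 0 to 2 mm down.
- small_clamp: Clamp whose cap is the small round button, 16 mm in diameter, fixed on the plate: aluminium post 30 x 34 mm, 38 mm high. Origin at the middle of the post's foot, on the plate (12 mm above the bench); +x points towards the blade, over which a small steel claw reaches. The three posts look alike; any of the three may stand in any of the three places.
- small_top (a point): Centre of the flat top face of the clamp's black cap (small round button, 16 mm in diameter, 8 mm thick), where to press; about 78 mm above the bench when up and 69 mm when pressed home and let go. It moves with the cap.
- small_plunger (a joint): How far the plunger under that cap has been pushed straight down, in m: 0 up, 0.009 fully down, where its claw is on the blade. It gives way at 2 to 3 N and stays where it is left. The cap sits on it on a spring of 1.2 N per mm: the cap first sinks about 2 mm, then the plunger goes down with it to its stop, and then the cap sinks on, to 10 mm in all (12 N), before it turns hard. It starts 0 to 2 mm down.
- cup_wheel: Bystander: loose white dish-shaped wheel, 102 mm across, 24 mm high. Origin at the centre of its underside.
- v_block: Bystander: loose steel V block, 55 x 36 x 32 mm. Origin at the centre of its underside.
- gauge_block: Bystander: loose steel gauge block, 9 x 30 x 20 mm (20 high). Origin at the centre of its underside.
- marker_pen: Bystander: loose white marker pen with a red end, 135 mm long, 16 mm thick, lying. Origin at its underside, mid-length.

How it is judged (in metres and radians):
On the way, in this order (a step that is already met when the one before it is completed fails the run):
1. the clamp with the disc cap is down (value of joint disc_plunger above 0.006 m), for 0.1 s.
2. the clamp with the square cap is down (value of joint square_plunger above 0.006 m), for 0.1 s.
3. the clamp with the small cap is down (value of joint small_plunger above 0.006 m), for 0.1 s.
At the end, for the whole second after the job is handed in: All three clamp plungers are down by more than 6 mm of their 9 mm travel, the blade is within 6 mm of where it lay in its nest, and every bystander is within 15 mm of where it was (value of joint each of disc_plunger, square_plunger, small_plunger above 0.006 m and distance of blade_middle from where it was at the start of the episode below 0.006 m and distance of each of cup_wheel, v_block, gauge_block, marker_pen from where it was at the start of the episode below 0.015 m); the robot touches nothing.
It fails at once if a cap is pressed out of turn (over 4 mm while one that comes before it is not yet down) ((value of joint square_plunger above 0.004 m and value of joint disc_plunger below 0.006 m) or (value of joint small_plunger above 0.004 m and value of joint any of disc_plunger, square_plunger below 0.006 m)).
It fails at once if a clamp is pressed hard (over 20 N) (contact force between the fingers and disc_clamp above 20 N or contact force between the fingers and square_clamp above 20 N or contact force between the fingers and small_clamp above 20 N).
It fails at once if the blade is shifted or lifted by more than 6 mm (distance of blade_middle from where it was at the start of the episode above 0.006 m).
It fails at once if a clamp is pushed with the arm or the gripper's body instead of a finger (contact force between the arm and disc_clamp above 2 N or contact force between the arm and square_clamp above 2 N or contact force between the arm and small_clamp above 2 N).
It fails at once if a bystander is moved or lifted by more than 15 mm (distance of any of cup_wheel, v_block, gauge_block, marker_pen from where it was at the start of the episode above 0.015 m).
It also fails if it takes over 48 s, if anything falls off the work surface, if the arm or the gripper's body presses on something with over 40 N, if the wrist force passes 120 N, or if a joint passes its speed limit or range.

## Robot

A 6-joint arm with a two-finger parallel gripper is mounted at the origin on a cart in front of the work surface, level with it; the furniture and walls round the work are solid. World frame = base frame: x ahead of the robot, y to its left, z up, the work surface at z = 0. Lengths are in mm, angles in rad, forces in N, time in s.
With the tool pointing down it reaches from about 350 to 950 mm from the base axis. Payload 17.4 kg.
Tool frame: the origin (TCP) lies between the finger pads; the fingertips stand 14 mm ahead of it and the grasp point (between the pads) lies 5 mm behind it (r.tip_reach is the distance from the TCP to the fingertips, in mm); z points along the fingers, y is the line along which they close (so a half turn about z gives the same grasp; the last joint's range is limited). The gripper opens to 93 mm and grips with 3 to 60 N. Pads are 15 mm wide; open, the fingers measure 128 mm over their backs; the gripper's body (75 mm by 188 mm) begins 65 mm behind the grasp point.
Start: joints at [1.119, 0.116, 1.442, -0, 1.584, -0.038], TCP at [271.42, 618.032, 232.646] pointing down, gripper open.
Joint ranges: [-2.83, 2.83], [-0.83, 2.19], [0.07, 2.5], [-1.14, 4.28], [0.01, 3], [-2.97, 2.97]. Speed limits (rad/s): [1.89, 1.89, 2.22, 3.14, 3.14, 3.14].

## Interface

Orientations are given as [roll, pitch, yaw] about the fixed x, y, z axes, in that order (R = Rz(yaw) Ry(pitch) Rx(roll)).
In Python, from workcell import r gives the robot as it stands.
- The arm moves only by the tool move_arm, never from a script. Its argument "series" is a list of rows, each a list of 2 entries, a list of its own where there are three numbers: the shift along the tool's x, y, z in mm, then the turn, a rotation vector about the tool's x, y, z in degrees. A call has 1 to 12 rows; each row is the pose to reach, as a shift and turn from the pose commanded when the call began, along the tool's axes at that moment; what a row does not reach only later rows make up. A row lasts 1/8 s, in which the tool goes at most 62.5 mm and 10.7 degrees, less where a joint would pass 70% of its speed; a pose out of reach is approached as far as the arm can. A call with a gripper value outside its range is refused whole. "jaw" is the closure, from 0 (fully open) to 1 (shut), set as the call begins (left out, the last holds). The fingers move at their own pace and stop on an object; "squeeze" is the grip in N (left out, the last holds). Time passes only in rows, so rows that repeat a pose let the fingers close. It gives the time, the measured TCP pose, the force, the opening and the grip force at its end, in the units of the state.
- r.state(): the state, without advancing time (a new reading comes with each control period).
- r.grab_frame(name): name is "scene" or "side" or "wrist"; returns the picture (480x640x3 uint8, blue, green, red); there is no depth.
- r.get_calibration(name): a dict with "fx", "fy", "cx", "cy" (pixels), "T" (4x4, takes a point from camera to world coordinates); the wrist camera has in their place "T_tool_cam" (4x4, takes a point from camera to tool coordinates, whose origin is the TCP and whose axes are the flange's). Camera axes: x right, y up, looking along -z (the intrinsics and any distortion apply to the point x, -y, -z); pixel columns grow to the right and rows downward; lengths in mm; the calibration is good to about 2 mm. A picture is of the moment at which its call begins: read the wrist's pose just before it. get_calibration takes no time and is no camera call.
- r.finish_job(): hands the job in; it is judged then, once.
Trained networks look in the newest picture that a camera, given by its name, has taken for a name from the list of things; names that differ only in an ending like _2 or _b are one class to them, and where a whole thing is asked for, a point or a joint stands for the part that bears it (a point fixed in the world has none). Each returns a list of dicts, best first, with "score" (0 to 1); they miss things now and then, are a little off and sometimes report something else, mostly with a low value. They report only what shows in the picture. A call takes as long as a camera call.
- r.spot_in(query, camera): "xy" ([column, row] in pixels, amid what is visible of it).
- r.tip_of(query, camera): "xy" ([column, row] in pixels: a listed point, or the origin of a listed thing).
The state is a dict: "time_s": time; "joints": joint angles; "joint_velocities": joint speeds; "effort": joint torques, N m; "position": TCP position; "tool_rot": TCP orientation; "contact_force": force on the tool from outside, world axes, zero at the start; "wrist_torque": the same for the moment, N m; "grip_width": finger opening in mm; "grasp_force": force on a finger pad.
Only numpy, scipy, OpenCV 4.12 (cv2) and the standard library are available. Lean on these libraries where they do the work, as an engineer would, in place of code of your own. Each camera call takes 0.05 s, during which the arm holds its last target. There are 200 camera calls.

## Working session

There is one attempt and no reset: what is moved stays moved. The work goes in short steps, Python scripts to look and compute and a tool call to move; the robot and the scene stay as the last step left them, time stands still between calls to the robot, and variables do not carry over. Pictures are saved under pics/ and viewed, at most 10 in all, crops included, and the job is handed in when it is done.

Besides the shell and the picture viewer there is one more tool, called as name(argument=value, ...), one argument or row to a line, values as JSON. move_arm: Moves the arm, as the interface text tells. Its arguments: {"type":"object","properties":{"series":{"type":"array"},"jaw":{"type":"number"},"squeeze":{"type":"number"}},"required":["series"]}

```bash
mkdir -p pics
cat > h.py <<'E'
import numpy as np, cv2
from workcell import r
from scipy.spatial.transform import Rotation as Ro
def ray(cam,xy,st=None):
    c=r.get_calibration(cam)
    if 'T' in c: T=np.array(c['T'])
    else:
        W=np.eye(4); W[:3,:3]=Ro.from_euler('xyz',st['tool_rot']).as_matrix(); W[:3,3]=st['position']
        T=W@np.array(c['T_tool_cam'])
    d=T[:3,:3]@np.array([(xy[0]-c['cx'])/c['fx'],-(xy[1]-c['cy'])/c['fy'],-1])
    return T[:3,3],d/np.linalg.norm(d)
def at_z(cam,xy,z,st=None):
    o,d=ray(cam,xy,st); return o+d*(z-o[2])/d[2]
def tri(rays):
    A=sum(np.eye(3)-np.outer(d,d) for o,d in rays); b=sum((np.eye(3)-np.outer(d,d))@o for o,d in rays)
    return np.linalg.solve(A,b)
E
python3 - <<'E'
from h import *
np.set_printoptions(precision=1,suppress=True)
st=r.state(); print(st)
im=[]
for c in ['scene','side','wrist']:
    f=r.grab_frame(c); cv2.imwrite(f'pics/{c}0.png',f); im.append(f)
    print(c,{k:v for k,v in r.get_calibration(c).items() if k!='T'} )
    for q in ['disc_top','square_top','small_top','fixture','blade_middle']:
        t=r.tip_of(q,c)
        for x in t[:2]: print(q,np.array(x['xy']),round(x['score'],2),at_z(c,x['xy'],{'fixture':0,'blade_middle':17}.get(q,77),st))
cv2.imwrite('pics/all0.png',cv2.resize(np.vstack([np.hstack(im[:2]),np.hstack([im[2],im[2]*0])]),(800,600)))
E
```

```text
{'time_s': 0.0, 'joints': array([ 1.1,  0.1,  1.4,  0. ,  1.6, -0. ]), 'joint_velocities': array([-0., -0.,  0., -0.,  0., -0.]), 'effort': array([  0. , -72.1, -62.3,   0.1,   0. ,  -0. ]), 'position': array([271.3, 617.9, 231.9]), 'tool_rot': array([-3.1, -0. ,  2.7]), 'contact_force': array([-0.1,  0.5, -0.1]), 'wrist_torque': array([-0.1, -0. , -0. ]), 'grasp_force': 0.0, 'grip_width': 93.02945463287848}
scene {'fx': 482.6877611090415, 'fy': 482.6877611090415, 'cx': 325.78569180372506, 'cy': 234.2913335746728}
disc_top [368.4 220.8] 0.55 [524. -24.  77.]
square_top [403.6 213. ] 0.73 [504.  -99.2  77. ]
small_top [333.3 225.4] 0.45 [552.6  37.2  77. ]
fixture [358.2 248.5] 0.71 [561.7 -37.4  -0. ]
side {'fx': 487.8812559015626, 'fy': 487.8812559015626, 'cx': 317.4801411095164, 'cy': 232.2598506465264}
disc_top [351.6 264.6] 0.83 [520.2 -22.3  77. ]
square_top [373.2 295.6] 0.57 [499.4 -92.4  77. ]
small_top [333.  237.4] 0.61 [540.8  45.2  77. ]
blade_middle [379.2 273. ] 0.66 [577.6 -41.2  17. ]
wrist {'fx': 419.00779833408615, 'fy': 419.00779833408615, 'cx': 321.8035816515737, 'cy': 240.43485360288344, 'T_tool_cam': array([[  -0. ,    1. ,    0.2,   66.2],
       [   1. ,    0. ,   -0. ,   -0.1],
       [  -0. ,    0.2,   -1. , -153. ],
       [   0. ,    0. ,    0. ,    1. ]])}
```

View pics/all0.png

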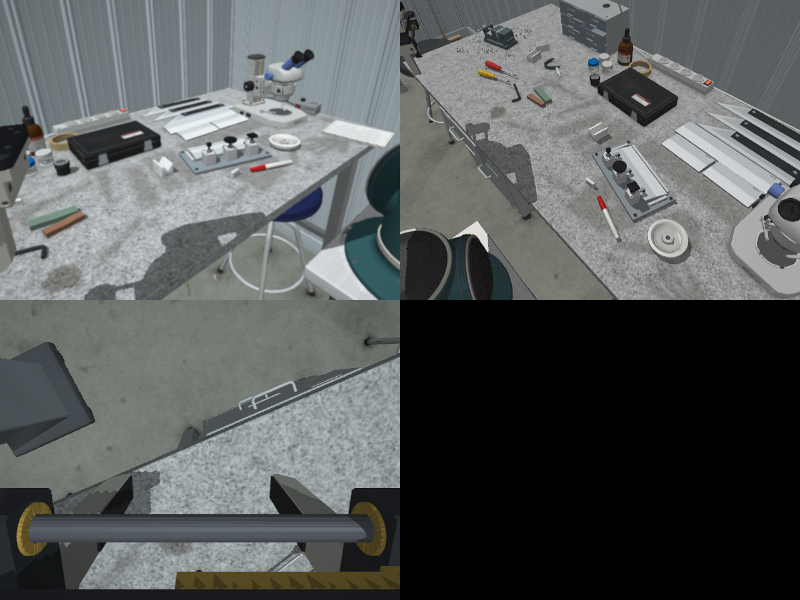

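Overview: the fixture is centred near (560, -37). In the scene image (full-size pixels) the clamps from left to right are small (333,225), disc (368,221) and square (404,213). The pen, wheel, V block and gauge block lie around it. I'll compute a move that puts the wrist camera over the clamps.

Run:
```python
from h import *
np.set_printoptions(precision=2,suppress=True)
P={'disc':([368.4,220.8],[351.6,264.6]),'square':([403.6,213],[373.2,295.6]),'small':([333.3,225.4],[333,237.4])}
for k,(a,b) in P.items(): print(k,tri([ray('scene',a),ray('side',b)]))
st=r.state();print(st['position'],st['tool_rot'],st['grip_width'])
R=Ro.from_euler('xyz',st['tool_rot']).as_matrix();print(R)
for k,g in {'over':[545,-35,232]}.items(): print(k,R.T@(np.array(g)-st['position']))
for p in ([520,-23],[545,42],[500,-96]): # where would they be seen in wrist
    pass
```

```text
disc [520.94 -22.01  77.81]
square [498.46 -93.27  80.05]
small [541.3   44.71  81.15]
[271.41 618.02 232.66] [ 3.14 -0.    2.73] 93.1330909656653
[[-0.92  0.4  -0.  ]
 [ 0.4   0.92  0.  ]
 [ 0.    0.   -1.  ]]
over [-513.08 -487.9     0.65]
```

move_arm(
  series=[
    [[-20,-20,0],[0,0,0]],
    [[-51,-49,0],[0,0,0]],
    [[-92,-88,0],[0,0,0]],
    [[-136,-129,0],[0,0,-1]],
    [[-180,-171,0],[0,0,-2]],
    [[-223,-212,0],[0,0,-3]],
    [[-267,-254,0],[0,0,-4]],
    [[-310,-295,0],[0,0,-5]],
    [[-354,-337,0],[0,0,-6]],
    [[-397,-378,0],[0,0,-6]],
    [[-440,-419,0],[0,0,-6]],
    [[-475,-452,0],[0,0,-6]],
  ],
  jaw=1,
  squeeze=5,
)

```text
time_s: 2.4
position: [525.1, 10.9, 232.9]
tool_rot: [3.141, 0.001, 2.832]
contact_force: [0.6, 1.6, 0.0]
grip_width: 0.6
grasp_force: 0.0
```

Run:
```python
from h import *
np.set_printoptions(precision=2,suppress=True)
st=r.state();print(st['position'],st['tool_rot'],st['grip_width'],st['time_s'])
f=r.grab_frame('wrist'); cv2.imwrite('pics/w1.png',f)
for q in ['disc_top','square_top','small_top','fixture','blade_middle']:
    for x in r.tip_of(q,'wrist')[:2]: print(q,np.array(x['xy']),round(x['score'],2),at_z('wrist',x['xy'],{'fixture':0,'blade_middle':17}.get(q,77),st))
```

```text
[525.07  10.95 232.87] [3.14 0.   2.83] 0.5760153171115273 2.4
disc_top [276.5 230.7] 0.88 [518.41 -22.86  77.  ]
square_top [177.3 234.3] 0.64 [498.12 -95.29  77.  ]
small_top [373.8 230.3] 0.73 [540.56  47.24  77.  ]
blade_middle [286.2 281.8] 0.64 [578.21 -40.84  17.  ]
```

View pics/w1.png

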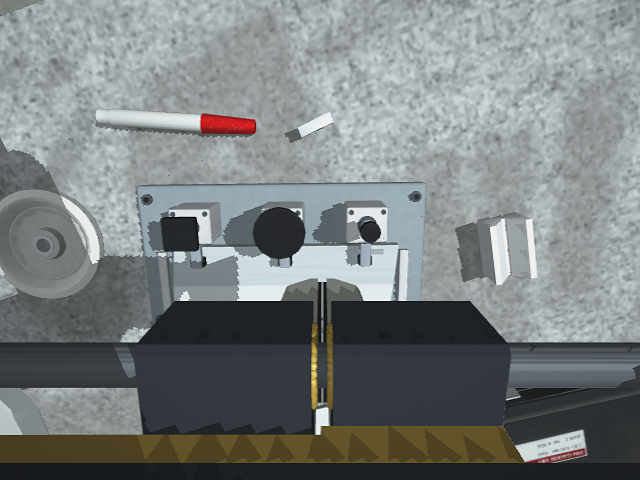

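The image agrees with the detections. Cap centres are at about square (180,234), disc (279,232) and small (370,231), and the fingers are shut. Next I compute the shifts to each cap.

Run:
```python
from h import *
np.set_printoptions(precision=2,suppress=True)
st0=dict(position=[525.07,10.95,232.87],tool_rot=[3.141,0.001,2.832])
st=r.state();print(st['position'],st['tool_rot'],st['contact_force'],r.tip_reach)
R=Ro.from_euler('xyz',st['tool_rot']).as_matrix()
D={'disc':([279,232],[520.9,-22]),'square':([180,234],[498.5,-93.3]),'small':([370,231],[541.3,44.7])}
for k,(px,t) in D.items():
    w=at_z('wrist',px,77,st); m=(w[:2]+t)/2
    print(k,w,m,R.T@(np.r_[m,110]-st['position']))
```

```text
[524.35  13.93 232.72] [3.14 0.   2.83] [0.13 0.07 0.04] 14.0
disc [519.17 -18.36  77.  ] [520.03 -20.18] [ -6.24 -33.84 122.72]
square [497.88 -90.22  77.  ] [498.19 -91.76] [  -7.15 -108.67  122.7 ]
small [539.33  47.39  77.  ] [540.31  46.04] [ -5.45  35.42 122.73]
```

move_arm(
  series=[
    [[-3,-12,10],[0,0,0]],
    [[-6,-26,30],[0,0,0]],
    [[-7,-35,55],[0,0,0]],
    [[-7,-35,65],[0,0,0]],
    [[-7,-35,65],[0,0,0]],
    [[-7,-35,65],[0,0,0]],
    [[-7,-35,65],[0,0,0]],
  ],
)

```text
time_s: 3.58
position: [520.9, -22.1, 168.4]
tool_rot: [3.141, 0.001, 2.833]
contact_force: [-0.3, 0.6, 0.0]
grip_width: 0.8
grasp_force: 0.0
```

Run:
```python
from h import *
np.set_printoptions(precision=2,suppress=True)
st=r.state();print(st['position'],st['tool_rot'],st['contact_force'])
f=r.grab_frame('wrist'); cv2.imwrite('pics/w2.png',f)
for q in ['disc_top','square_top','small_top']:
    for x in r.tip_of(q,'wrist')[:1]: print(q,np.array(x['xy']),round(x['score'],2),at_z('wrist',x['xy'],77,st))
print(r.state()['position'])
```

```text
[520.89 -22.11 168.39] [3.14 0.   2.83] [-0.26  0.6   0.02]
disc_top [322.8 246.4] 0.96 [520.16 -21.29  77.  ]
square_top [194.2 248.5] 0.62 [497.78 -95.7   77.  ]
small_top [439.6 244.7] 0.57 [540.57  46.13  77.  ]
[520.71 -22.21 167.91]
```

View pics/w2.png

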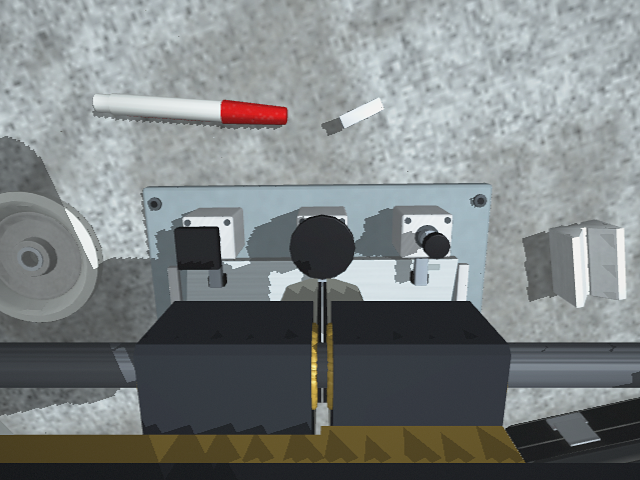

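The settled view gives disc (322,247), square (198,248) and small (436,245). That puts the tops at (520,-21.5), (498.4,-93.6) and (540,44), matching the earlier estimates. The tip is over the disc, so I'll press it.

move_arm(
  series=[
    [[0,0,18],[0,0,0]],
    [[0,1,42],[0,0,0]],
    [[0,1,60],[0,0,0]],
    [[0,1,70],[0,0,0]],
    [[0,1,75],[0,0,0]],
    [[0,1,78],[0,0,0]],
    [[0,1,81],[0,0,0]],
    [[0,1,84],[0,0,0]],
    [[0,1,86],[0,0,0]],
    [[0,1,88],[0,0,0]],
    [[0,1,88],[0,0,0]],
    [[0,1,88],[0,0,0]],
  ],
)

```text
time_s: 5.28
position: [521.1, -21.3, 79.9]
tool_rot: [3.142, 0.001, 2.833]
contact_force: [0.6, 0.3, 4.2]
grip_width: 0.4
grasp_force: 2.2
```

move_arm(
  series=[
    [[0,0,1],[0,0,0]],
    [[0,0,2],[0,0,0]],
    [[0,0,2],[0,0,0]],
    [[0,0,2],[0,0,0]],
  ],
)

```text
time_s: 5.78
position: [521.1, -21.3, 77.9]
tool_rot: [3.141, 0.0, 2.833]
contact_force: [-1.4, -1.1, 6.1]
grip_width: 0.7
grasp_force: 3.4
```

Force rose about 1 N per mm, so the disc plunger is at its stop. Lift and go to the square cap.

move_arm(
  series=[
    [[0,0,-8],[0,0,0]],
    [[0,0,-25],[0,0,0]],
    [[0,-8,-36],[0,0,0]],
    [[0,-28,-36],[0,0,0]],
    [[0,-52,-36],[0,0,0]],
    [[0,-70,-36],[0,0,0]],
    [[0,-76,-36],[0,0,0]],
    [[0,-76,-30],[0,0,0]],
    [[0,-76,-24],[0,0,0]],
    [[0,-76,-20],[0,0,0]],
    [[0,-76,-20],[0,0,0]],
  ],
)

```text
time_s: 7.15
position: [497.7, -93.4, 97.1]
tool_rot: [-3.142, -0.001, 2.833]
contact_force: [-0.5, 0.6, 1.2]
grip_width: 0.7
grasp_force: 0.0
```

move_arm(
  series=[
    [[0,0,4],[0,0,0]],
    [[0,0,7],[0,0,0]],
    [[0,0,10],[0,0,0]],
    [[0,0,13],[0,0,0]],
    [[0,0,16],[0,0,0]],
    [[0,0,18],[0,0,0]],
    [[0,0,18],[0,0,0]],
    [[0,0,18],[0,0,0]],
  ],
)

```text
time_s: 8.15
position: [497.9, -93.7, 79.9]
tool_rot: [3.142, 0.0, 2.833]
contact_force: [0.4, 2.1, 4.1]
grip_width: 0.5
grasp_force: 2.2
```

move_arm(
  series=[
    [[0,0,1],[0,0,0]],
    [[0,0,2],[0,0,0]],
    [[0,0,2],[0,0,0]],
    [[0,0,2],[0,0,0]],
  ],
)

```text
time_s: 8.65
position: [497.9, -93.7, 77.9]
tool_rot: [3.141, 0.0, 2.832]
contact_force: [-2.1, 1.7, 6.0]
grip_width: 0.1
grasp_force: 3.4
```

The square cap responded the same way. Lift and go to the small cap.

move_arm(
  series=[
    [[0,0,-8],[0,0,0]],
    [[0,0,-25],[0,0,0]],
    [[0,10,-38],[0,0,0]],
    [[0,40,-40],[0,0,0]],
    [[1,75,-40],[0,0,0]],
    [[1,110,-40],[0,0,0]],
    [[1,135,-40],[0,0,0]],
    [[1,144,-38],[0,0,0]],
    [[1,144,-32],[0,0,0]],
    [[1,144,-25],[0,0,0]],
    [[1,144,-20],[0,0,0]],
    [[1,144,-20],[0,0,0]],
  ],
)

```text
time_s: 10.15
position: [540.4, 43.3, 97.1]
tool_rot: [-3.141, -0.001, 2.832]
contact_force: [0.5, 0.2, -0.4]
grip_width: 0.3
grasp_force: 0.0
```

move_arm(
  series=[
    [[0,0,4],[0,0,0]],
    [[0,0,7],[0,0,0]],
    [[0,0,10],[0,0,0]],
    [[0,0,13],[0,0,0]],
    [[0,0,16],[0,0,0]],
    [[0,0,18],[0,0,0]],
    [[0,0,18],[0,0,0]],
    [[0,0,18],[0,0,0]],
  ],
)

```text
time_s: 11.15
position: [540.7, 43.7, 79.9]
tool_rot: [-3.142, 0.0, 2.833]
contact_force: [-1.0, -1.9, 4.5]
grip_width: 0.2
grasp_force: 2.2
```

move_arm(
  series=[
    [[0,0,1],[0,0,0]],
    [[0,0,2],[0,0,0]],
    [[0,0,2],[0,0,0]],
    [[0,0,2],[0,0,0]],
  ],
)

```text
time_s: 11.65
position: [540.7, 43.7, 77.9]
tool_rot: [3.142, 0.0, 2.833]
contact_force: [-1.7, -1.1, 5.5]
grip_width: 0.3
grasp_force: 3.4
```

All three are pressed. I'll lift clear and check the caps before handing in.

move_arm(
  series=[
    [[0,0,-8],[0,0,0]],
    [[0,0,-30],[0,0,0]],
    [[0,-20,-60],[0,0,0]],
    [[0,-45,-80],[0,0,0]],
    [[0,-68,-90],[0,0,0]],
    [[0,-68,-90],[0,0,0]],
    [[0,-68,-90],[0,0,0]],
    [[0,-68,-90],[0,0,0]],
  ],
)

```text
time_s: 12.65
position: [519.9, -20.4, 167.0]
tool_rot: [-3.142, -0.001, 2.833]
contact_force: [-0.1, -0.8, -0.9]
grip_width: 0.4
grasp_force: 0.0
```

Run:
```python
from h import *
st=r.state();print(st['position'],st['contact_force'])
a=cv2.imread('pics/w2.png'); b=r.grab_frame('wrist'); s=r.grab_frame('side'); s0=cv2.imread('pics/side0.png')
c=lambda f:cv2.resize(f[90:310],(400,138))
z=lambda f:cv2.resize(f[190:370,270:510],(400,300))
cv2.imwrite('pics/end.png',np.vstack([np.hstack([c(a),c(b)]),np.hstack([z(s0),z(s)])]))
```

```text
[519.91557787 -20.38468536 167.02134036] [-0.05873779 -0.77452104 -0.85640243]
```

View pics/end.png

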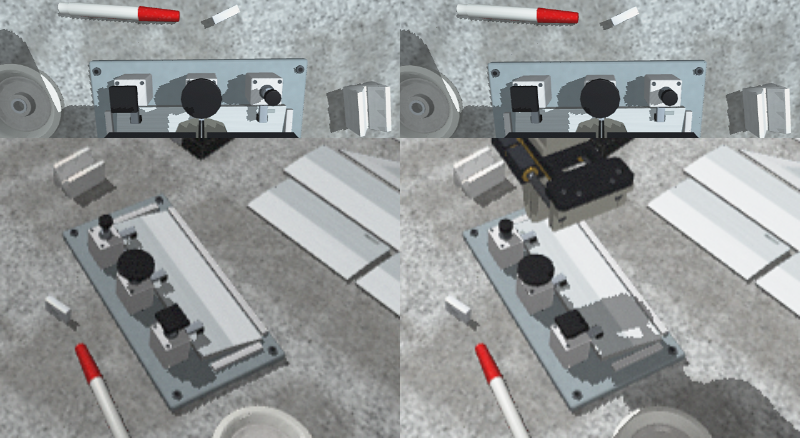

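In the before/after comparison, all three caps sit visibly lower (side crops, right versus left). The pen, gauge block, V block, wheel and blade show no movement, and the gripper is clear.

```bash
python3 -c "
from workcell import r
print(r.finish_job())"
```

```text
the job is handed in; nothing more can be done
None
```

I pressed the disc, square and small caps down in that order at about 6 N each and handed the job in at about 13 s. The final images show all three caps down and nothing else moved; the hand-in gave no verdict.

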